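# Find the thread hand of the cutter's blade cap and hold the cap lifted off

## Task

The switched-off bench cutter is being stripped for washing and nobody knows whether its blade cap has a right-hand or a left-hand thread: try the cap both ways as needed, find the way it loosens, unscrew it and lift it off the spindle. Finish while still holding the cap in the gripper, level and still, about 10 cm above where it was seated and over the middle of the bowl; once it is off do not let go of it or put it down, and leave everything else on the counter where it is.

Things in the scene. Friction and masses are not known exactly. Their poses are not given: they have to be found in the camera images.
- cutter: Bench cutter (food processor), fixed to the counter: open steel bowl, 242 mm across, rim 190 mm above the counter, on a drive plinth, with a white motor housing at its side. Origin on the spindle axis (middle of the bowl) at counter height; z up, x points away from the control panel. It may stand turned by up to 26 degrees. An S-blade and its 58 mm hub stand in the bowl, locked against turning.
- housing_top (a point): Centre of the top of the cutter's motor housing (200 mm along the cutter's x, 160 mm along y, top 220 mm above the counter), 205 mm from the spindle axis towards the cutter's -y.
- spindle_top (a point): Top centre of the spindle's threaded end (44 mm core, 189 mm above the counter), hidden under the cap. Three-start quick thread whose hand is unknown, changes from start to start and cannot be seen. Right-hand: loosens counter-clockwise seen from above; left-hand: clockwise. The cap does not rise by itself; once free, lift it straight up; it is clear after 20 mm. Turning takes under 0.3 N m.
- cap_grip (a point): Point on the axis of the blade cap's knob, 25 mm above the skirt's flat top, 15 mm below the knob's top; 219 mm above the counter when seated. Knob: round, fluted, 44 mm across, 40 mm high, free all round; a dark rib on its top runs from the centre to the rim. Axes: z up, x along the rib. When tight, the rib points along the cutter's +x within 4 degrees.
- cap: Steel blade cap on the spindle: dark round skirt 66 mm across, 27 mm high, under a bright knob; 0.36 to 0.59 kg. Origin on its axis at the skirt's lower edge, same axes. The wrong way it turns at most 10 degrees from tight, then a solid stop. The right way it turns easily, is free once the rib points 60 to 80 degrees from the cutter's +x (aim at 71), and meets a stop at about 84.
- lid: Bystander: clear plastic lid of the cutter, a flat dome 238 mm across, 55 mm high with its feed neck, lying on the counter. Origin at the centre of its underside.
- mixing_bowl: Bystander: steel mixing bowl, 200 mm across, 85 mm high. Origin at the centre of its underside.
- spatula: Bystander: spatula 240 mm long lying along its own x on top of the cutter's motor housing, its ends sticking out a little. Origin at its underside.
- timer: Bystander: white kitchen timer 62 x 62 x 16 mm lying on top of the cutter's motor housing. Origin at the centre of its underside.
- scraper: Bystander: dough scraper, steel blade with a white grip, 130 mm wide, 20 mm high, on the counter beyond the bowl. Origin at its underside.
- jug: Bystander: clear plastic measuring jug with a handle, 104 mm across, 130 mm high. Origin at the centre of its underside.
- tub: Bystander: clear jar with a white lid, 90 mm across, 110 mm high. Origin at the centre of its underside.
Things that resemble listed ones, but are neither listed nor needed, are in the scene too. There is more than one size of the cap; the job needs the middle-sized.

How it is judged (in metres and radians):
On the way:
1. the cap is turned the loosening way, more than 54 degrees from its tight position, while it is still down on the spindle (angle between the x axis of cap_grip and the x axis of cutter, either way round above 0.95 rad and z of cap_grip in the frame of cutter below 0.235 m and horizontal distance between cap_grip and cutter below 0.01 m), for 0.05 s.
At the end, for the whole second after the job is handed in: The cap is held still in the fingers (over 1 N), 60 to 160 mm above its seat, within 60 mm of the spindle axis, level within 0.25 rad, and touching nothing of the cutter (z of cap_grip in the frame of cutter between 0.279 and 0.379 m and horizontal distance between cap_grip and cutter below 0.06 m and angle between cap_grip's own z axis and vertical below 0.25 rad and linear speed of cap below 0.03 m/s and contact force between the fingers and cap above 1 N and contact force between cap and cutter below 0.1 N); the arm keeps its last pose, push and grip.
It fails at once if a bystander is shifted by more than 30 mm (distance of any of lid, mixing_bowl, spatula, timer, scraper, jug, tub from where it was at the start of the episode above 0.03 m).
It also fails if it takes over 45 s, if anything falls off the work surface, if the arm or the gripper's body presses on something with over 40 N, if the wrist force passes 120 N, or if a joint passes its speed limit or range.

## Robot

A 6-joint arm with a two-finger parallel gripper is mounted at the origin on the work surface. World frame = base frame: x ahead of the robot, y to its left, z up, the work surface at z = 0. Lengths are in m, angles in degrees, forces in N, time in s.
With the tool pointing down it reaches from about 0.25 to 0.725 m from the base axis. Payload 9.7 kg.
Tool frame: the origin (TCP) lies at the very end of the fingers, on their centre line; the grasp point (between the pads) lies 19 mm behind it; z points along the fingers, y is the line along which they close (so a half turn about z gives the same grasp; the last joint's range is limited). The gripper opens to 85 mm and grips with 20 to 120 N. Pads are 22 mm wide; open, the fingers measure 114 mm over their backs; the gripper's body (76 mm by 85 mm) begins 54 mm behind the grasp point. The pads swing forward as they close: fully open they stand 13 mm farther back than shut.
Start: joints at [67.323, 4.979, 10.078, 95.1, 0, 90], TCP at [0.212, 0.507, 0.231] pointing down, gripper open.
Joint ranges: [-179.16, 179.16], [-48.56, 103.87], [-65.8, 70.77], [-126.05, 130.52], [-82.76, 87.17], [-180, 180]. Speed limits (degrees/s): [127.2, 127.2, 147.25, 180, 180, 180].

## Interface

Orientations are given as [roll, pitch, yaw] about the fixed x, y, z axes, in that order (R = Rz(yaw) Ry(pitch) Rx(roll)).
In Python, from workcell import telemetry, optics, workorder gives the robot as it stands.
- The arm moves only by the shell command python3 -m handwheel 'ROWS' [FORCE]. ROWS is JSON, a list of rows, each an object of numbers: "tx", "ty", "tz": the shift along the tool's x, y, z in m; "ax", "ay", "az": the turn, a rotation vector about the tool's x, y, z in degrees; "jaw": the gripper command: -1 is shut, 1 is fully open, values between are in proportion. A call has exactly 10 rows; each row shifts and turns the commanded pose from where the row before left it, along the tool's axes as they then stand; what a row does not reach is not made up. A row lasts 1/8 s, in which the tool goes at most 62.5 mm and 10.7 degrees, less where a joint would pass 70% of its speed; a pose out of reach is approached as far as the arm can. A call is refused whole if a number of a shift passes 0.0625 or a number of a turn 10.7, either way. A call with a gripper value outside its range is refused whole. The fingers move at their own pace and stop on an object; FORCE is the grip in N (left out, the last holds). Time passes only in rows, so rows that do not move let the fingers close, or fill a call up. It gives the time, the measured TCP pose, the force, the opening and the grip force at its end, in the units of the state.
- telemetry.get_obs(): the state, without advancing time (a new reading comes with each control period).
- optics.camera(name): name is "scene" or "top" or "wrist"; returns a dict with "color" (420x560x3 uint8, red, green, blue), "K" (3x3 intrinsics, pixels), "k1" (the pictures are not rectified: a ray, as slopes to the right and down, at radius r is drawn at 1 + k1 r^2 times it, then the intrinsics apply), "extrinsics" (4x4, takes a point from camera to world coordinates); the wrist camera has in their place "mount" (4x4, takes a point from camera to tool coordinates, whose origin is the TCP and whose axes are the flange's). Camera axes: x right, y down, z forward; pixel columns grow to the right and rows downward; lengths in m; the calibration is good to about 2 mm. A picture is of the moment at which its call begins: read the wrist's pose just before it. There is no depth.
- workorder.job_done(): hands the job in; it is judged then, once.
The state is a dict: "time": time; "q": joint angles; "qd": joint speeds; "joint_efforts": joint torques, N m; "ee_pos": TCP position; "tcp_rot": TCP orientation; "wrist_force": force on the tool from outside, world axes, zero at the start; "torque": the same for the moment, N m; "opening": finger opening in m; "grasp_force": force on a finger pad.
Only numpy, scipy, OpenCV 4.12 (cv2) and the standard library are available. Lean on these libraries where they do the work, as an engineer would, in place of code of your own. Each camera call takes 0.05 s, during which the arm holds its last target. There are 200 camera calls.

## Working session

There is one attempt and no reset: what is moved stays moved. The work goes in short steps, Python scripts to look and compute and a shell command to move; the robot and the scene stay as the last step left them, time stands still between calls to the robot, and variables do not carry over. Pictures are saved under pics/ and viewed, at most 10 in all, crops included, and the job is handed in when it is done.

```bash
mkdir -p pics
cat > h.py <<'E'
import numpy as np, cv2, json
from workcell import telemetry, optics, workorder
from scipy.spatial.transform import Rotation as R
def tool():
    o=telemetry.get_obs(); T=np.eye(4); T[:3,:3]=R.from_euler('xyz',o['tcp_rot'],degrees=True).as_matrix(); T[:3,3]=o['ee_pos']; return o,T
def snap(name,fn):
    o,T=tool(); c=optics.camera(name)
    E=np.array(c['extrinsics']) if name!='wrist' else T@np.array(c['mount'])
    cv2.imwrite(f'pics/{fn}.png',c['color'][:,:,::-1]); np.savez(f'pics/{fn}.npz',K=c['K'],k1=c['k1'],E=E)
def ray(fn,u,v):
    d=np.load(f'pics/{fn}.npz'); K,E=d['K'],d['E']
    p=cv2.undistortPoints(np.array([[[u,v]]],float),K,np.array([float(d['k1']),0,0,0]))[0,0]
    w=E[:3,:3]@np.array([p[0],p[1],1]); return E[:3,3],w/np.linalg.norm(w)
def atz(fn,u,v,z):
    o,w=ray(fn,u,v); return o+w*(z-o[2])/w[2]
def tri(*obs):
    A=np.zeros((3,3));b=np.zeros(3)
    for f,u,v in obs:
        o,w=ray(f,u,v);P=np.eye(3)-np.outer(w,w);A+=P;b+=P@o
    x=np.linalg.solve(A,b); return x,[np.linalg.norm((np.eye(3)-np.outer(w,w))@(x-o)) for o,w in (ray(*k) for k in obs)]
E
python3 - <<'E'
from h import *
print(telemetry.get_obs())
for n in ('scene','top','wrist'): snap(n,n+'0')
a=cv2.imread('pics/scene0.png');b=cv2.imread('pics/top0.png')
for n in ('scene0','top0','wrist0'):
    d=np.load(f'pics/{n}.npz'); print(n,d['E'].round(3).tolist(),d['K'][0,0],d['k1'])
E
```

```text
{'time': 0.0, 'q': array([ 6.73240784e+01,  5.01029378e+00,  1.00344013e+01,  9.50992564e+01,
       -2.96496355e-04,  9.00005641e+01]), 'qd': array([-0.00102643, -0.04688628,  0.09221154, -0.05504313, -0.04436999,
        0.04338768]), 'joint_efforts': array([ 2.57714295e-03, -5.20384991e+01,  4.64806044e+01,  1.60905684e-02,
       -2.77890035e-05,  1.48983435e-05]), 'ee_pos': array([0.21194835, 0.50727372, 0.23059033]), 'tcp_rot': array([-1.79924851e+02,  2.97235925e-04,  1.57323515e+02]), 'wrist_force': array([-0.45468823, -0.1579611 , -0.09019185]), 'torque': array([-0.03253531,  0.00208424, -0.03025401]), 'grasp_force': 0.0, 'opening': 0.08481083131562514}
scene0 [[-0.805, 0.514, -0.296, 1.006], [0.593, 0.698, -0.402, 0.648], [-0.0, -0.499, -0.867, 1.47], [0.0, 0.0, 0.0, 1.0]] 511.11400874102685 -0.10708079510418082
top0 [[0.013, -0.999, 0.037, 0.489], [-1.0, -0.013, 0.013, 0.026], [-0.012, -0.037, -0.999, 1.248], [0.0, 0.0, 0.0, 1.0]] 388.1750497786916 0.018209502399417883
wrist0 [[0.385, 0.89, 0.243, 0.15], [0.923, -0.371, -0.102, 0.532], [-0.0, 0.264, -0.965, 0.374], [0.0, 0.0, 0.0, 1.0]] 291.3869190748308 -0.041054829972708304
```

View pics/scene0.png

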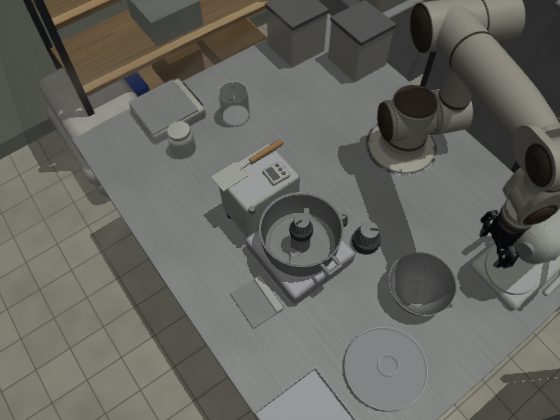

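View pics/top0.png

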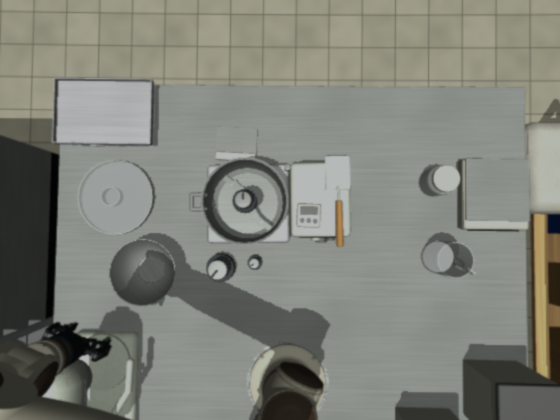

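Run:
```python
from h import *
a=cv2.imread('pics/scene0.png')[175:295,230:390];b=cv2.imread('pics/top0.png')[150:285,185:365]
a=cv2.resize(a,(400,300),interpolation=cv2.INTER_CUBIC);b=cv2.resize(b,(800,600),interpolation=cv2.INTER_CUBIC)
# left: scene crop x2.5 (u=230+x/2.5, v=175+y/2.5); right: top crop x2.22
cv2.imwrite('pics/crop1.png',np.hstack([a,cv2.resize(b,(400,300))]))
```

```text
(no output)
```

View pics/crop1.png

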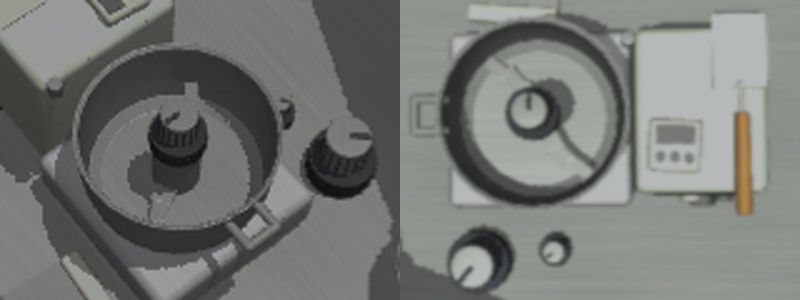

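The three caps are the large one loose on the counter (top 219,267), the small one loose on the counter (top 255,261), and the middle-sized one on the spindle in the bowl (top 243,196; scene 302,222). The middle-sized one is the target. Its rib points roughly up in the top picture, which is +x.

Run:
```python
from h import *
x,e=tri(('scene0',302.4,222.2),('top0',243,196)); print('knobtop',x,e)
o,T=tool(); t=T.copy()
d=T[:3,:3].T@(np.array([x[0],x[1],.32])-T[:3,3]); print('tool shift to hover',d, 'R',np.linalg.norm(x[:2]))
# plinth edge in top: front-left (208,242)-(288,242) & housing edge -> yaw
print(atz('top0',208,242,.06),atz('top0',289,240,.06))
print(atz('top0',292,238,.22),atz('top0',351,236,.22),atz('top0',292,162,.22))
print('mount', np.array(optics.camera('wrist')['mount']).round(3).tolist())
```

```text
knobtop [0.56389888 0.12996135 0.23082758] [np.float64(0.006189169480494469), np.float64(0.0061891694804942325)]
tool shift to hover [-0.47019978 -0.21261681 -0.08903758] R 0.5786811744519031
[0.43968297 0.24743265 0.06      ] [ 4.49123841e-01 -1.26443422e-04  6.00000000e-02]
[ 0.45984687 -0.00440691  0.22      ] [ 0.46726472 -0.1597437   0.22      ] [ 0.66169088 -0.00203683  0.22      ]
mount [[0.001, -0.965, -0.264, 0.067], [1.0, 0.0, 0.001, -0.002], [-0.001, -0.264, 0.965, -0.143], [0.0, 0.0, 0.0, 1.0]]
```

```bash
python3 -m handwheel '[{"tz":-0.04,"tx":-0.04,"ty":-0.018,"jaw":1},{"tz":-0.04,"tx":-0.05,"ty":-0.023,"jaw":1},{"tz":-0.009,"tx":-0.05,"ty":-0.023,"jaw":1},{"tx":-0.055,"ty":-0.025,"jaw":1},{"tx":-0.055,"ty":-0.025,"jaw":1},{"tx":-0.055,"ty":-0.025,"jaw":1},{"tx":-0.055,"ty":-0.025,"jaw":1},{"tx":-0.055,"ty":-0.025,"jaw":1},{"tx":-0.055,"ty":-0.024,"jaw":1},{"jaw":1}]' 40
python3 - <<'E'
from h import *
print(telemetry.get_obs()['q']); snap('wrist','w1')
E
```

```text
[6.73241631e+01 5.00029263e+00 1.00518811e+01 9.50996972e+01
 5.95536845e-04 9.00001135e+01]$[0]: bad value
```

View pics/w1.png

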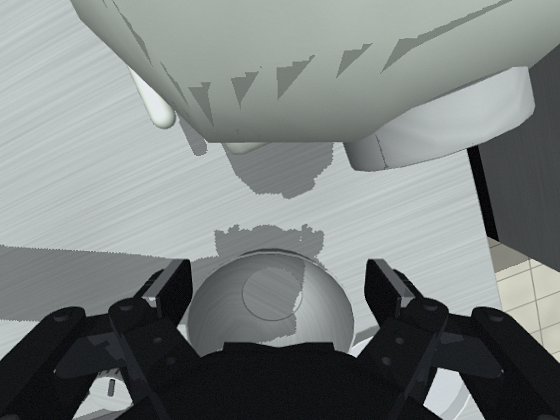

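The call was refused, so the arm has not moved: w1 still shows the start view, with the mixing bowl below the fingers at about (270,300). Each row probably needs every key, so I'll resend it that way.

```bash
python3 -m handwheel '[{"tx":-0.04,"ty":-0.018,"tz":-0.04,"ax":0,"ay":0,"az":0,"jaw":1},{"tx":-0.05,"ty":-0.023,"tz":-0.04,"ax":0,"ay":0,"az":0,"jaw":1},{"tx":-0.05,"ty":-0.023,"tz":-0.009,"ax":0,"ay":0,"az":0,"jaw":1},{"tx":-0.055,"ty":-0.025,"tz":0,"ax":0,"ay":0,"az":0,"jaw":1},{"tx":-0.055,"ty":-0.025,"tz":0,"ax":0,"ay":0,"az":0,"jaw":1},{"tx":-0.055,"ty":-0.025,"tz":0,"ax":0,"ay":0,"az":0,"jaw":1},{"tx":-0.055,"ty":-0.025,"tz":0,"ax":0,"ay":0,"az":0,"jaw":1},{"tx":-0.055,"ty":-0.025,"tz":0,"ax":0,"ay":0,"az":0,"jaw":1},{"tx":-0.055,"ty":-0.024,"tz":0,"ax":0,"ay":0,"az":0,"jaw":1},{"tx":0,"ty":0,"tz":0,"ax":0,"ay":0,"az":0,"jaw":1}]' 40
python3 - <<'E'
from h import *
print(telemetry.get_obs()['q']); snap('wrist','w2')
E
```

```text
time: 1.5
ee_pos: [0.5626, 0.13, 0.3154]
tcp_rot: [-179.9, -0.1, 157.1]
wrist_force: [-0.4, 1.0, 0.5]
opening: 0.0855
grasp_force: 0.0
[ 1.30225456e+01  1.21234885e+01  2.76856079e+01  1.05681089e+02
 -2.83274277e-02  3.59635111e+01]
```

View pics/w2.png

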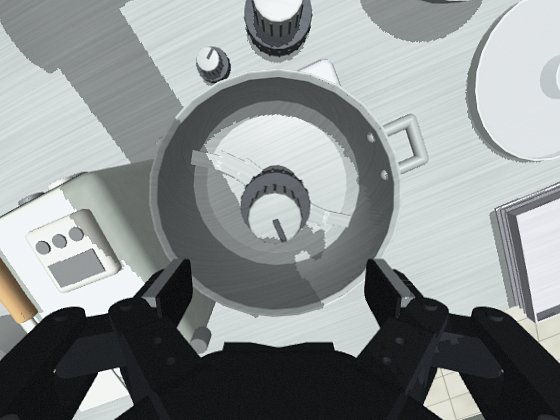

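w2 shows the middle cap in the bowl: its knob top is at about (274,216) and the rib runs to (285,241). The small cap is at (212,60) and the large one at (278,15).

Run:
```python
from h import *
im=cv2.cvtColor(cv2.imread('pics/w2.png'),cv2.COLOR_BGR2GRAY)
g=cv2.inRange(im[185:250,240:310],150,255); n,l,s,c=cv2.connectedComponentsWithStats(g)
i=1+np.argmax(s[1:,4]); print('bright comp',s[i],c[i]+[240,185])
print('L/R at knob top', atz('w2',247,217,.234),atz('w2',302,217,.234))
for o in [(('w2',274.5,217),('top0',243,196)),(('w2',274.5,217),('scene0',302.4,222.2)),(('w2',274.5,217),('top0',243,196),('scene0',302.4,222.2))]: print(tri(*o))
c=atz('w2',274.5,217,.234); r=atz('w2',285,241,.234); print('c',c,'rib yaw',np.degrees(np.arctan2(*(r-c)[1::-1])))
o,T=tool(); print('shift', T[:3,:3].T@(c-T[:3,3]), o['time'])
# bowl rim ellipse extremes
print(atz('w2',153,185,.19),atz('w2',398,185,.19))
```

```text
bright comp [   8    8   53   48 1850] [274.20594595 216.06486486]
L/R at knob top [0.54926932 0.10699701 0.234     ] [0.56641548 0.14760599 0.234     ]
(array([0.567734  , 0.12608061, 0.20638289]), [np.float64(0.0035462710357023596), np.float64(0.0035462710357025075)])
(array([0.55846489, 0.12905073, 0.22597405]), [np.float64(0.003000255525802467), np.float64(0.0030002555258024297)])
(array([0.56212711, 0.12828453, 0.2264984 ]), [np.float64(0.003015461286634472), np.float64(0.007069072836510156), np.float64(0.005952462469389327)])
c [0.55784345 0.12730617 0.234     ] rib yaw -0.22541563289115235
shift [ 0.00158597 -0.00520089  0.08200556] 1.55
[0.49604792 0.02914668 0.19      ] [0.58540847 0.24068805 0.19      ]
```

```bash
python3 -m handwheel '[{"tx":0.02,"ty":-0.005,"tz":0.01,"ax":0,"ay":0,"az":0,"jaw":1},{"tx":0.02,"ty":0,"tz":0.015,"ax":0,"ay":0,"az":0,"jaw":1},{"tx":0.02,"ty":0,"tz":0.02,"ax":0,"ay":0,"az":0,"jaw":1},{"tx":0,"ty":0,"tz":0,"ax":0,"ay":0,"az":0,"jaw":1},{"tx":0,"ty":0,"tz":0,"ax":0,"ay":0,"az":0,"jaw":1},{"tx":0,"ty":0,"tz":0,"ax":0,"ay":0,"az":0,"jaw":1},{"tx":0,"ty":0,"tz":0,"ax":0,"ay":0,"az":0,"jaw":1},{"tx":0,"ty":0,"tz":0,"ax":0,"ay":0,"az":0,"jaw":1},{"tx":0,"ty":0,"tz":0,"ax":0,"ay":0,"az":0,"jaw":1},{"tx":0,"ty":0,"tz":0,"ax":0,"ay":0,"az":0,"jaw":1}]' 40
python3 - <<'E'
from h import *
snap('wrist','w3')
E
```

```text
time: 2.8
ee_pos: [0.5033, 0.1515, 0.272]
tcp_rot: [-180.0, -0.0, 157.3]
wrist_force: [0.1, -0.3, 0.4]
opening: 0.0853
grasp_force: 0.0
```

View pics/w3.png

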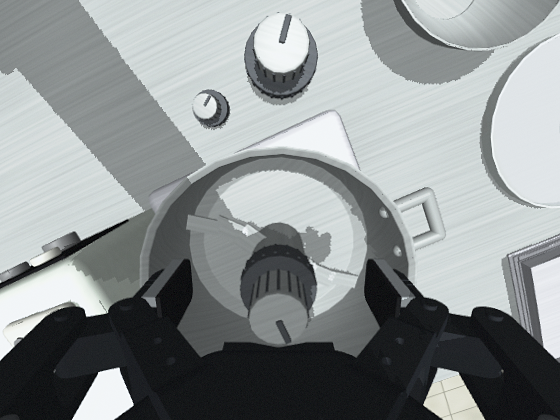

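The knob top is now at about (279,319), spanning columns 248–309, with the rib running (278,320) to (288,342).

Run:
```python
from h import *
for v in (317,319,321): print(tri(('w2',274.5,216.5),('w3',279,v)))
L=atz('w3',248,319,.234);Rr=atz('w3',309,319,.234); print(np.linalg.norm(L-Rr))
c=atz('w3',279,319,.234); r=atz('w3',288,342,.234); print(c,'rib yaw',np.degrees(np.arctan2(*(r-c)[1::-1])))
o,T=tool(); print('shift to TCP z.202 at .234 plane', T[:3,:3].T@(c-[0,0,.032]-T[:3,3]),o['ee_pos'])
```

```text
(array([0.55766813, 0.12772785, 0.23360973]), [np.float64(0.0003245322598299527), np.float64(0.00032453225983006007)])
(array([0.5566618 , 0.12816999, 0.23753978]), [np.float64(0.00028744319078812593), np.float64(0.00028744319078815504)])
(array([0.55569335, 0.12859549, 0.2413216 ]), [np.float64(0.00025175813360955813), np.float64(0.00025175813360956654)])
0.04389331738212896
[0.55906277 0.1274969  0.234     ] rib yaw -4.026748621158241
shift to TCP z.202 at .234 plane [-0.06070338 -0.00062595  0.07001551] [0.50329863 0.15148806 0.27201607]
```

```bash
python3 -m handwheel '[{"tx":-0.03,"ty":-0.0006,"tz":0,"ax":0,"ay":0,"az":0,"jaw":1},{"tx":-0.03,"ty":0,"tz":0,"ax":0,"ay":0,"az":0,"jaw":1},{"tx":0,"ty":0,"tz":0.015,"ax":0,"ay":0,"az":0,"jaw":1},{"tx":0,"ty":0,"tz":0.02,"ax":0,"ay":0,"az":0,"jaw":1},{"tx":0,"ty":0,"tz":0.02,"ax":0,"ay":0,"az":0,"jaw":1},{"tx":0,"ty":0,"tz":0.015,"ax":0,"ay":0,"az":0,"jaw":1},{"tx":0,"ty":0,"tz":0,"ax":0,"ay":0,"az":0,"jaw":1},{"tx":0,"ty":0,"tz":0,"ax":0,"ay":0,"az":0,"jaw":1},{"tx":0,"ty":0,"tz":0,"ax":0,"ay":0,"az":0,"jaw":1},{"tx":0,"ty":0,"tz":0,"ax":0,"ay":0,"az":0,"jaw":1}]' 40
python3 -m handwheel '[{"tx":0,"ty":0,"tz":0,"ax":0,"ay":0,"az":0,"jaw":-1},{"tx":0,"ty":0,"tz":0,"ax":0,"ay":0,"az":0,"jaw":-1},{"tx":0,"ty":0,"tz":0,"ax":0,"ay":0,"az":0,"jaw":-1},{"tx":0,"ty":0,"tz":0,"ax":0,"ay":0,"az":0,"jaw":-1},{"tx":0,"ty":0,"tz":0,"ax":0,"ay":0,"az":0,"jaw":-1},{"tx":0,"ty":0,"tz":0,"ax":0,"ay":0,"az":0,"jaw":-1},{"tx":0,"ty":0,"tz":0,"ax":0,"ay":0,"az":0,"jaw":-1},{"tx":0,"ty":0,"tz":0,"ax":0,"ay":0,"az":0,"jaw":-1},{"tx":0,"ty":0,"tz":0,"ax":0,"ay":0,"az":0,"jaw":-1},{"tx":0,"ty":0,"tz":0,"ax":0,"ay":0,"az":0,"jaw":-1}]' 40
python3 -c "
from h import *
print(telemetry.get_obs()['torque'])"
```

```text
time: 4.1
ee_pos: [0.5586, 0.1279, 0.2026]
tcp_rot: [180.0, 0.0, 157.3]
wrist_force: [-0.9, -0.3, 0.0]
opening: 0.0855
grasp_force: 0.0
time: 5.35
ee_pos: [0.5585, 0.1279, 0.2023]
tcp_rot: [180.0, 0.0, 157.3]
wrist_force: [-0.4, 0.2, 5.6]
opening: 0.0432
grasp_force: 41.4
[ 0.11694498  0.01587348 -0.02244013]
```

```bash
python3 -m handwheel '[{"tx":0,"ty":0,"tz":0,"ax":0,"ay":0,"az":-2,"jaw":-1},{"tx":0,"ty":0,"tz":0,"ax":0,"ay":0,"az":-2,"jaw":-1},{"tx":0,"ty":0,"tz":0,"ax":0,"ay":0,"az":-2,"jaw":-1},{"tx":0,"ty":0,"tz":0,"ax":0,"ay":0,"az":-2,"jaw":-1},{"tx":0,"ty":0,"tz":0,"ax":0,"ay":0,"az":-2,"jaw":-1},{"tx":0,"ty":0,"tz":0,"ax":0,"ay":0,"az":-2,"jaw":-1},{"tx":0,"ty":0,"tz":0,"ax":0,"ay":0,"az":-2,"jaw":-1},{"tx":0,"ty":0,"tz":0,"ax":0,"ay":0,"az":-2,"jaw":-1},{"tx":0,"ty":0,"tz":0,"ax":0,"ay":0,"az":0,"jaw":-1},{"tx":0,"ty":0,"tz":0,"ax":0,"ay":0,"az":0,"jaw":-1}]' 40
python3 -c "
from h import *
o=telemetry.get_obs();print(o['torque'],o['joint_efforts'][5],o['q'])"
```

```text
time: 6.6
ee_pos: [0.5575, 0.1279, 0.2022]
tcp_rot: [-180.0, -0.1, 173.4]
wrist_force: [-3.4, 1.0, 7.6]
opening: 0.0431
grasp_force: 42.1
[ 0.16313636  0.65718425 -0.67762873] -0.6645390205085278 [1.29100899e+01 7.59483036e+00 9.69152712e+00 9.21891641e+01
 3.06558490e-02 1.95312219e+01]
```

The moment about z is −0.68 N m, above the 0.3 N m of turning, so counter-clockwise is at its stop. That points to a left-hand thread, so I'll turn it clockwise and watch the torque.

```bash
python3 -m handwheel '[{"tx":0,"ty":0,"tz":0,"ax":0,"ay":0,"az":5,"jaw":-1},{"tx":0,"ty":0,"tz":0,"ax":0,"ay":0,"az":6,"jaw":-1},{"tx":0,"ty":0,"tz":0,"ax":0,"ay":0,"az":6,"jaw":-1},{"tx":0,"ty":0,"tz":0,"ax":0,"ay":0,"az":6,"jaw":-1},{"tx":0,"ty":0,"tz":0,"ax":0,"ay":0,"az":6,"jaw":-1},{"tx":0,"ty":0,"tz":0,"ax":0,"ay":0,"az":6,"jaw":-1},{"tx":0,"ty":0,"tz":0,"ax":0,"ay":0,"az":5,"jaw":-1},{"tx":0,"ty":0,"tz":0,"ax":0,"ay":0,"az":0,"jaw":-1},{"tx":0,"ty":0,"tz":0,"ax":0,"ay":0,"az":0,"jaw":-1},{"tx":0,"ty":0,"tz":0,"ax":0,"ay":0,"az":0,"jaw":-1}]' 40
python3 -c "
from h import *
o=telemetry.get_obs();print(o['torque'],o['q']); snap('wrist','w4'); snap('top','t4'); snap('scene','s4')
a=cv2.imread('pics/w4.png')[200:420,180:380];b=cv2.imread('pics/s4.png')[180:280,250:350]
b=cv2.resize(b,(400,400),interpolation=cv2.INTER_CUBIC);a=cv2.resize(a,(400,440))[:400]
cv2.imwrite('pics/c4.png',np.hstack([a,b]))"
```

```text
time: 7.85
ee_pos: [0.5581, 0.1286, 0.2022]
tcp_rot: [180.0, -0.1, 133.4]
wrist_force: [0.9, 2.6, 6.2]
opening: 0.0429
grasp_force: 41.9
[ 0.73524772 -0.13810452 -0.14685282] [1.29364854e+01 7.61159431e+00 9.71065971e+00 9.21038248e+01
 7.15261325e-02 5.94886966e+01]
```

View pics/c4.png

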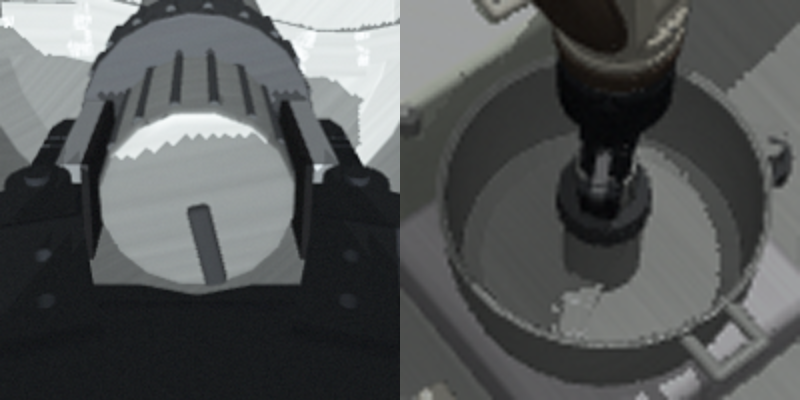

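w4 shows the rib clearly between the pads, from about (279.5,304) to (286.5,340) in full pixels. The torque is now low.

Run:
```python
from h import *
for a,b,c,d in [(198.5,208,213,280)]:
    p=atz('w4',180+a/2,200+b/2,.234);q=atz('w4',180+c/2,200+d/2,.234); print(np.degrees(np.arctan2(*(q-p)[1::-1])),p,q)
p=atz('w4',180+197/2,200+200/2,.234); print('knob c',p)
# cutter yaw: bowl handle / plinth edges from top
h1=atz('top0',292,238,.22);h2=atz('top0',292,162,.22);print('housing yaw',np.degrees(np.arctan2(*(h2-h1)[1::-1])))
```

```text
-36.4519103454422 [0.56065459 0.12467782 0.234     ] [0.57587845 0.11343252 0.234     ]
knob c [0.55905985 0.12588445 0.234     ]
housing yaw 0.6727436540107758
```

The rib went from about −2° to −36°, which is past the 10° limit of the wrong way, so clockwise does loosen it. About 35° more to go.

```bash
python3 -m handwheel '[{"tx":0,"ty":0,"tz":0,"ax":0,"ay":0,"az":5,"jaw":-1},{"tx":0,"ty":0,"tz":0,"ax":0,"ay":0,"az":5,"jaw":-1},{"tx":0,"ty":0,"tz":0,"ax":0,"ay":0,"az":5,"jaw":-1},{"tx":0,"ty":0,"tz":0,"ax":0,"ay":0,"az":5,"jaw":-1},{"tx":0,"ty":0,"tz":0,"ax":0,"ay":0,"az":5,"jaw":-1},{"tx":0,"ty":0,"tz":0,"ax":0,"ay":0,"az":5,"jaw":-1},{"tx":0,"ty":0,"tz":0,"ax":0,"ay":0,"az":5,"jaw":-1},{"tx":0,"ty":0,"tz":0,"ax":0,"ay":0,"az":0,"jaw":-1},{"tx":0,"ty":0,"tz":0,"ax":0,"ay":0,"az":0,"jaw":-1},{"tx":0,"ty":0,"tz":0,"ax":0,"ay":0,"az":0,"jaw":-1}]' 40
python3 -c "
from h import *
o=telemetry.get_obs();print(o['torque'],o['q']); snap('wrist','w5'); snap('top','t5')
a=cv2.imread('pics/w5.png')[200:420,180:380];b=cv2.imread('pics/top0.png')[150:250,190:290]
b=cv2.resize(b,(400,400),interpolation=cv2.INTER_CUBIC);a=cv2.resize(a,(400,440))[:400]
cv2.imwrite('pics/c5.png',np.hstack([a,b]))"
```

```text
time: 9.25
ee_pos: [0.5587, 0.1292, 0.2023]
tcp_rot: [179.9, -0.1, 98.5]
wrist_force: [2.9, 7.5, 3.9]
opening: 0.043
grasp_force: 41.8
[ 1.5448232  -0.79331057 -0.10046642] [12.95680258  7.62007868  9.73143225 92.03067868  0.13306026 94.49420216]
```

View pics/c5.png

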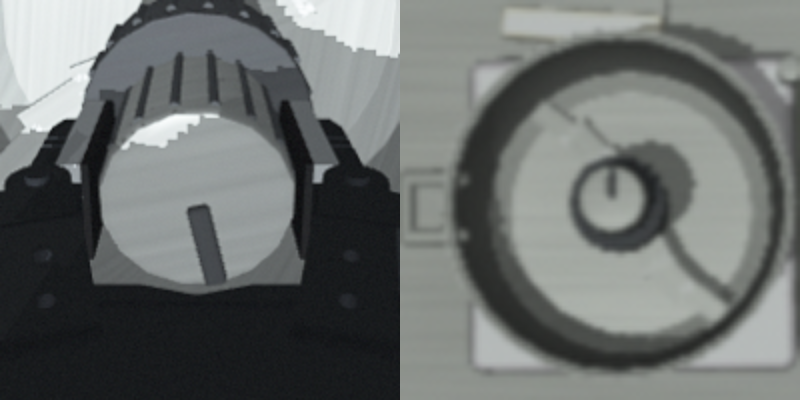

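c5 shows the rib unchanged in the gripper, so the cap turned with the fingers and the rib now points at about −71°. In the top crop the plinth is square to the picture, so the cutter's yaw is about 0. Lifting now.

```bash
python3 -m handwheel '[{"tx":0,"ty":0,"tz":0,"ax":0,"ay":0,"az":0,"jaw":-1},{"tx":0,"ty":0,"tz":-0.002,"ax":0,"ay":0,"az":0,"jaw":-1},{"tx":0,"ty":0,"tz":-0.003,"ax":0,"ay":0,"az":0,"jaw":-1},{"tx":0,"ty":0,"tz":-0.003,"ax":0,"ay":0,"az":0,"jaw":-1},{"tx":0,"ty":0,"tz":-0.003,"ax":0,"ay":0,"az":0,"jaw":-1},{"tx":0,"ty":0,"tz":-0.003,"ax":0,"ay":0,"az":0,"jaw":-1},{"tx":0,"ty":0,"tz":0,"ax":0,"ay":0,"az":0,"jaw":-1},{"tx":0,"ty":0,"tz":0,"ax":0,"ay":0,"az":0,"jaw":-1},{"tx":0,"ty":0,"tz":0,"ax":0,"ay":0,"az":0,"jaw":-1},{"tx":0,"ty":0,"tz":0,"ax":0,"ay":0,"az":0,"jaw":-1}]' 60
```

```text
time: 10.6
ee_pos: [0.5585, 0.1291, 0.2145]
tcp_rot: [-179.9, -0.1, 98.5]
wrist_force: [5.3, 6.8, -5.5]
opening: 0.0427
grasp_force: 61.9
```

```bash
python3 -m handwheel '[{"tx":0,"ty":0,"tz":-0.005,"ax":0,"ay":0,"az":0,"jaw":-1},{"tx":0,"ty":0,"tz":-0.008,"ax":0,"ay":0,"az":0,"jaw":-1},{"tx":0,"ty":0,"tz":-0.015,"ax":0,"ay":0,"az":0,"jaw":-1},{"tx":0,"ty":0,"tz":-0.02,"ax":0,"ay":0,"az":0,"jaw":-1},{"tx":0,"ty":0,"tz":-0.02,"ax":0,"ay":0,"az":0,"jaw":-1},{"tx":0,"ty":0,"tz":-0.013,"ax":0,"ay":0,"az":0,"jaw":-1},{"tx":0,"ty":0,"tz":-0.006,"ax":0,"ay":0,"az":0,"jaw":-1},{"tx":0,"ty":0,"tz":0,"ax":0,"ay":0,"az":0,"jaw":-1},{"tx":0,"ty":0,"tz":0,"ax":0,"ay":0,"az":0,"jaw":-1},{"tx":0,"ty":0,"tz":0,"ax":0,"ay":0,"az":0,"jaw":-1}]' 60
python3 -c "
from h import *
o=telemetry.get_obs();print(o['torque'],o['qd']); snap('wrist','w6'); snap('scene','s6')
a=cv2.imread('pics/w6.png')[200:420,180:380];b=cv2.imread('pics/s6.png')[150:290,230:370]
b=cv2.resize(b,(400,400),interpolation=cv2.INTER_CUBIC);a=cv2.resize(a,(400,440))[:400]
cv2.imwrite('pics/c6.png',np.hstack([a,b]))"
```

```text
time: 11.85
ee_pos: [0.5582, 0.1279, 0.3024]
tcp_rot: [-179.9, 0.0, 98.3]
wrist_force: [0.1, 0.2, -3.4]
opening: 0.043
grasp_force: 62.7
[-0.00530957  0.04534705  0.01217081] [ 0.07104697 -0.09641348  0.37039084  0.07080918  0.12272397 -0.03773008]
```

View pics/c6.png

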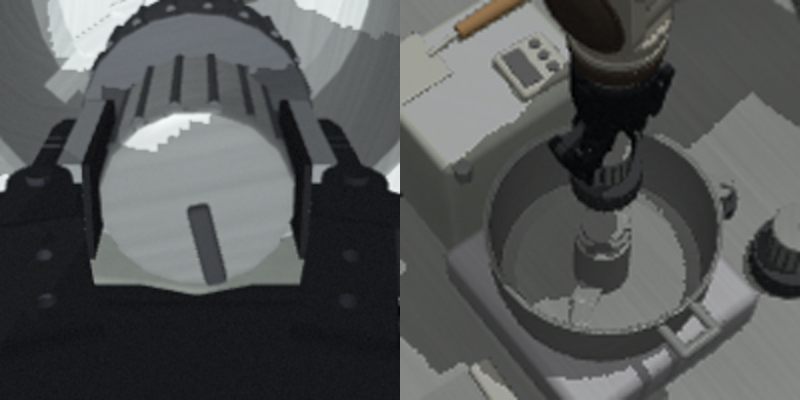

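The cap is held level, about 100 mm up. The bare spindle shows below it at about (605,220) in the crop, the weight on the wrist is 3.4 N, and the side forces are gone.

```bash
python3 -c "
from h import *
print(workorder.job_done())"
```

```text
the job is handed in; nothing more can be done
None
```

The cap has a left-hand thread: I unscrewed it clockwise, lifted it off, and handed the job in at about 12 s with it held level and still, about 100 mm above its seat over the bowl; no verdict was shown.

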